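# Click the fan tester's thumbwheel to its mark and start the test

### The arm

A 6-joint arm with a two-finger parallel gripper is mounted at the origin on the work surface. World frame = base frame: x ahead of the robot, y to its left, z up, the work surface at z = 0. Lengths are in mm, angles in rad, forces in N, time in s.
With the tool pointing down it reaches from about 325 to 775 mm from the base axis. Payload 5.5 kg.
Tool frame: the origin (TCP) lies at the very end of the fingers, on their centre line; the grasp point (between the pads) lies 19 mm behind it; z points along the fingers, y is the line along which they close (so a half turn about z gives the same grasp; the last joint's range is limited). The gripper opens to 88 mm and grips with 3 to 60 N. Pads are 20 mm wide; open, the fingers measure 115 mm over their backs; the gripper's body (75 mm by 178 mm) begins 61 mm behind the grasp point.
Start: joints at [-1.376, 0.091, 1.231, -0, 1.82, -0.057], TCP at [149.487, -581.094, 222.631] pointing down, gripper open.
Joint ranges: [-2.87, 2.87], [-0.86, 2.18], [0.17, 2.46], [-1.51, 4.65], [0.06, 2.69], [-2.65, 2.65]. Speed limits (rad/s): [2.57, 2.57, 3.01, 3.14, 3.14, 3.14].

### API

Orientations are given as a unit quaternion [x, y, z, w].
In Python, from workcell import state, camera, job_done gives the robot as it stands.
- The arm moves only by the tool carry_out, never from a script. Its argument "increments" is a list of rows, each a list of 2 entries, a list of its own where there are three numbers: the shift along the tool's x, y, z scaled (see below), then the turn, a rotation vector about the tool's x, y, z scaled (see below). A call has 1 to 8 rows; each row is the pose to reach, as a shift and turn from the pose commanded when the call began, along the tool's axes at that moment, turning the shorter way round; what a row does not reach only later rows make up. The controller multiplies each number of a shift by 30 cm and each number of a turn by 180 degrees. A row lasts 1/8 s, in which the tool goes at most 62.5 mm and 10.7 degrees, less where a joint would pass 70% of its speed; a pose out of reach is approached as far as the arm can. A call with a number of a shift or a turn outside -1 to 1 is refused whole. A call with a gripper value outside its range is refused whole. "hand" is the finger opening in mm, from 0 to 87.8, set as the call begins (left out, the last holds). The fingers move at their own pace and stop on an object; the grip force is fixed at half the most. Time passes only in rows, so rows that repeat a pose let the fingers close. It gives the time, the measured TCP pose, the force, the opening and the grip force at its end, in the units of the state.
- state(): the state, without advancing time (a new reading comes with each control period).
- camera(name): name is "side" or "top" or "wrist"; returns a dict with "image" (480x640x3 uint8, blue, green, red), "fovy" (degrees; the focal length in pixels is half the picture's height over the tangent of half this angle, whatever the lens; pixels are square), "cx", "cy" (the principal point, pixels), "xyz" and "rotation" of the camera in the world. Camera axes: x right, y down, z forward; pixel columns grow to the right and rows downward; lengths in mm; the calibration is good to about 2 mm. A picture is of the moment at which its call begins. There is no depth.
- job_done(): hands the job in; it is judged then, once.
The state is a dict: "clock": time; "joints": joint angles; "joint_velocities": joint speeds; "joint_efforts": joint torques, N m; "tool_pos": TCP position; "tool_rot": TCP orientation; "ft_force": force on the tool from outside, world axes, zero at the start; "ft_torque": the same for the moment, N m; "finger_gap": finger opening in mm; "grip_force": force on a finger pad.
Only numpy, scipy, OpenCV 4.12 (cv2) and the standard library are available. Lean on these libraries where they do the work, as an engineer would, in place of code of your own. Each camera call takes 0.05 s, during which the arm holds its last target. There are 200 camera calls.

### The job

Set up the fan tester: with a fingertip, flick the edge of its black star-shaped thumbwheel clockwise (seen from above), click by click, until the orange lobe stands at the white pointer, never letting it run on past that click. Then press the green start button fully down with a fingertip and let it come up again. Do not press the red button, and leave the loose things on the bench where they are.

Things in the scene. Friction and masses are not known exactly. Their poses are not given: they have to be found in the camera images.
- tester: Blue instrument case, fixed: 160 (x) x 200 (y) x 60 mm high; origin at the centre of its underside, x axis pointing away from the wheel side, y to the left seen from the wheel side, z up. A grey nose on its -x face, 54 mm wide, 60 mm high, ending 120 mm from the origin, carries the thumbwheel. No part is higher than the wheel.
- wheel_centre (a point): Point on the thumbwheel's upright axis, level with its top face, 86 mm above the bench, 92 mm from the tester's origin along its -x. The wheel lies flat, 16 mm thick (underside 10 mm clear of case and nose): a black disc of radius 34 mm with 8 radial lobes 45 degrees apart, each 10 mm wide with a round end, reaching to radius 52 mm; one is orange, with an orange stripe across the disc.
- orange_lobe (a point): Outer end of the orange lobe, at its top face, 52 mm from the wheel's axis; turns with the wheel. The lobes on the tester's -x side stand out over open space in front of the case; clockwise means that there they move towards the tester's +y.
- pointer (a point): Tip of the white pointer, a block 15 x 10 mm, 86 mm high, standing on the case on the tester's +x side of the wheel, 58 mm from the wheel's axis; the orange lobe has to point at it.
- wheel (a joint): Angle of the thumbwheel in rad, growing clockwise seen from above; pi is the orange lobe at the pointer. Clicks lie at multiples of pi/4, where some lobe points to the tester's +x and another to -x. It starts at rest in a click, 2 to 4 clicks short. Sprung: some 2.5 N at a lobe's end moves it; past half a click it snaps on into the next click and stays.
- start (a joint): Travel of the green start button in m: 0 is up, 0.006 fully down (about 5 N, sprung, comes up by itself).
- start_top (a point): Centre of the top of the green start button, a cap of 32 mm diameter that is pressed straight down. It sits on a fixed grey box 75 x 75 x 45 mm to the left or right of the tester.
- stop (a joint): Travel of the red stop button in m, made like the green one: 0 is up. Not to be pressed.
- stop_top (a point): Centre of the top of the red stop button, on its own grey box like that of the green one, on the other side of the tester.
- multimeter: Orange and black multimeter lying flat, 150 x 78 x 40 mm high, loose; origin at the centre of its underside, long way along its x.
- tape_measure: Black and red tape measure, 70 x 36 x 60 mm high, loose; origin at the centre of its underside.
- tape_roll: Roll of green tape lying on top of the tester, 72 mm across, 22 mm high (its top 82 mm above the bench), loose; origin at the centre of its underside.
- screwdriver: Screwdriver lying on the bench, loose; origin at its underside, handle towards its -x.
- jar: Amber jar with a black lid, 60 mm across and 70 mm high, loose; origin at the centre of its underside.
- spray_can: Red and yellow spray can, 60 mm across and 170 mm high, standing to the right of the tester, loose; origin at the centre of its underside.
- wrench: Steel wrench lying to the left of the tester, loose; origin at its underside, handle towards its -x.
There are look-alikes about, which are no part of the job. Leave any purple look-alike of the part that bears start alone.

How it is judged:
By the outcome, as a careful person would: the job done as asked, in the order asked, and still so for the second after the job is handed in, with the robot touching nothing.
It also fails if it takes over 50 s, if anything falls off the work surface, if the arm or the gripper's body presses on something with over 40 N, if the wrist force passes 120 N, or if a joint passes its speed limit or range.

## Working session

There is one attempt and no reset: what is moved stays moved. The work goes in short steps, Python scripts to look and compute and a tool call to move; the robot and the scene stay as the last step left them, time stands still between calls to the robot, and variables do not carry over. Pictures are saved under pics/ and viewed, at most 10 in all, crops included, and the job is handed in when it is done.

Besides the shell and the picture viewer there is one more tool, called as name([rows], argument=value, ...), one row to a line, values as JSON. carry_out: Moves the arm, as the interface text tells. Its arguments: {"type":"object","properties":{"increments":{"type":"array"},"hand":{"type":"number"}},"required":["increments"]}

```bash
mkdir -p pics; cat > h.py <<'E'
import numpy as np, cv2
from workcell import state, camera, job_done
def f(c): return 240/np.tan(np.radians(c["fovy"]/2))
def ray(c,u,v,z):
    d=np.array(c["rotation"]).reshape(3,3)@np.array([(u-c["cx"])/f(c),(v-c["cy"])/f(c),1]); o=np.array(c["xyz"]); return o+d*(z-o[2])/d[2]
def proj(c,p):
    q=np.array(c["rotation"]).reshape(3,3).T@(np.array(p)-np.array(c["xyz"])); return q[:2]/q[2]*f(c)+[c["cx"],c["cy"]]
E
python3 - <<'E'
from h import *
import pickle
for n in("top","side"):
    c=camera(n); cv2.imwrite(f"pics/{n}0.png",c["image"]); pickle.dump(c,open(n+".pkl","wb")); print(n,c["xyz"],np.round(c["rotation"],3).tolist(),c["fovy"],c["cx"],c["cy"])
s=state();print(s["clock"],s["tool_pos"],s["tool_rot"],s["finger_gap"])
E
```

```text
top [ 442.00906062   -7.66996585 1091.32251527] [0.713, -0.7, 0.036, -0.038] 55.416259897256154 315.71342002391606 240.83518539781042
side [-196.23714935 1002.11471615 1099.64686006] [-0.273, 0.858, -0.409, 0.144] 42.80445801374657 316.64715050803454 242.72796510103439
0.1 [ 149.42798768 -580.81943065  221.61120947] [ 9.92085683e-01  1.25559602e-01 -6.42793050e-05 -8.82470753e-04] 87.84966014355105
```

View pics/top0.png

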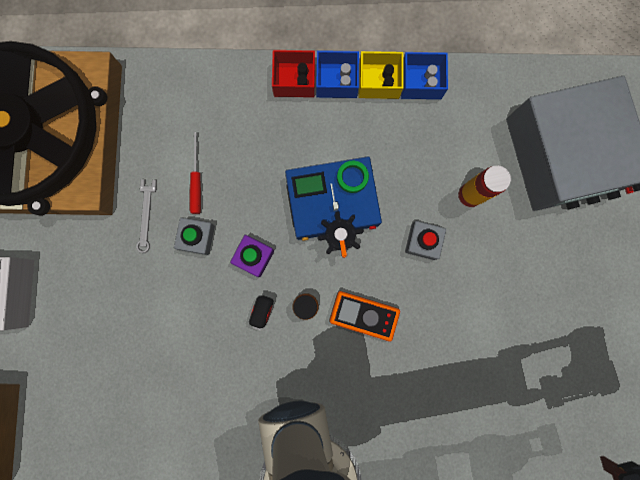

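View pics/side0.png

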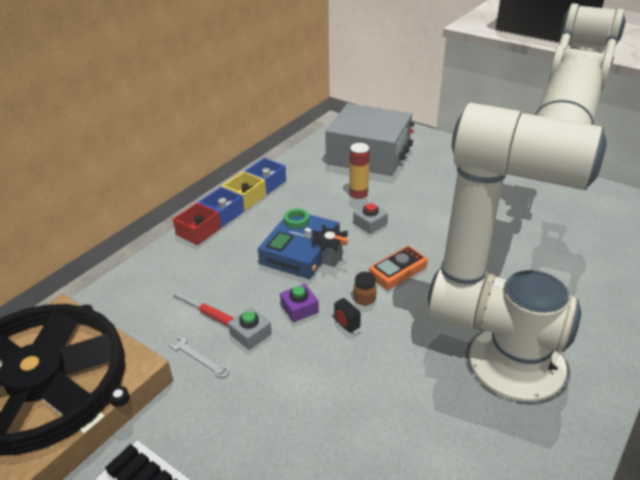

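The top view shows the candidates for start: the green button on a grey box (191,235) and a green button on a purple box (250,256), which is a look-alike. Red stop is at (429,239) and the wheel hub at (340,234). The orange lobe points at about (344,255), towards the robot. I choose the grey box at (191,235) and check it in a close crop.

```bash
cat > m.py <<'E'
from h import *
import pickle
c=pickle.load(open("top.pkl","rb")); im=c["image"]; hsv=cv2.cvtColor(im,cv2.COLOR_BGR2HSV)
a=cv2.resize(im[150:270,280:400],None,fx=5,fy=5,interpolation=cv2.INTER_CUBIC)[:600,:560]; b=cv2.resize(im[205:285,165:277-64],None,fx=5,fy=5,interpolation=cv2.INTER_CUBIC)
o=np.zeros((600,800,3),np.uint8);o[:,:560]=a;o[:400,560:800]=b[:,:240];cv2.imwrite("pics/crop.png",o)
def blobs(lo,hi,box,name,z):
    x0,y0,x1,y1=box;m=cv2.inRange(hsv,lo,hi);k=np.zeros_like(m);k[y0:y1,x0:x1]=m[y0:y1,x0:x1]
    n,l,s,ce=cv2.connectedComponentsWithStats(k)
    for i in range(1,n):
        if s[i,4]>12: print(name,s[i],ce[i].round(1),ray(c,*ce[i],z).round(1))
blobs((50,100,60),(80,255,255),(170,210,215,260),"green",60)
blobs((0,150,100),(10,255,255),(410,220,450,260),"red",60)
blobs((5,150,120),(20,255,255),(320,220,360,262),"orange",86)
blobs((0,0,170),(180,60,255),(320,180,360,262),"white",86)
m=cv2.inRange(hsv,(100,120,50),(125,255,255)); m[:, :270]=0;m[:140]=0;m[250:]=0;m[:,400:]=0
r=cv2.minAreaRect(cv2.findNonZero(m));print(r);
for p in cv2.boxPoints(r):print(p,ray(c,*p,60).round(1))
E
python3 m.py
```

```text
Traceback (most recent call last):
  File "m.py", line 11, in <module>
    blobs((50,100,60),(80,255,255),(170,210,215,260),"green",60)
    ~~~~~^^^^^^^^^^^^^^^^^^^^^^^^^^^^^^^^^^^^^^^^^^^^^^^^^^^^^^^
  File "m.py", line 10, in blobs
    if s[i,4]>12: print(name,s[i],ce[i].round(1),ray(c,*ce[i],z).round(1))
                                                 ~~~^^^^^^^^^^^^
  File "h.py", line 5, in ray
    d=np.array(c["rotation"]).reshape(3,3)@np.array([(u-c["cx"])/f(c),(v-c["cy"])/f(c),1]); o=np.array(c["xyz"]); return o+d*(z-o[2])/d[2]
      ~~~~~~~~~~~~~~~~~~~~~~~~~~~~~~~^^^^^
ValueError: cannot reshape array of size 4 into shape (3,3)
```

View pics/crop.png

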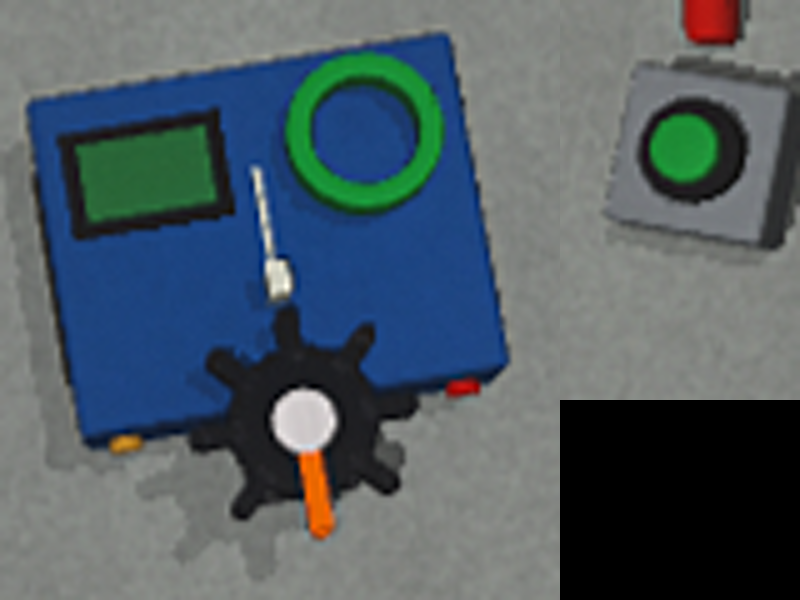

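The crop confirms a green button on the grey box, and the orange lobe pointing to the tester's -x. That makes the wheel 4 clicks short. The camera rotation is a quaternion, so I fix that.

```bash
sed -i 's/np.array(c\["rotation"\]).reshape(3,3)/R(c)/' h.py; echo 'from scipy.spatial.transform import Rotation
def R(c): return Rotation.from_quat(c["rotation"]).as_matrix()' >> h.py; python3 m.py; python3 -c "
from h import *
print(Rotation.from_quat(state()['tool_rot']).as_matrix().round(3))"
```

```text
green [183 228  14  14 158] [189.5 234.2] [559.7 282.8  60. ]
red [423 232  14  14 152] [429.3 238.5] [ 559.9 -262.1   60. ]
orange [340 240   7  18  80] [342.9 248.6] [530.8 -64.7  86. ]
white [333 202   5   7  26] [335.  204.8] [628.7 -45.9  86. ]
white [335 228  12  12 117] [340.4 233.5] [564.3 -58.8  86. ]
((333.12164306640625, 197.72970581054688), (70.19835662841797, 86.80265808105469), 80.53767395019531)
[284.5406  170.24323] [712.2  70.5  60. ]
[370.16217 155.97296] [ 749.4 -126.7   60. ]
[381.7027  225.21619] [ 588.2 -154.    60. ]
[296.08112 239.48645] [552.   40.2  60. ]
[[ 0.968  0.249 -0.   ]
 [ 0.249 -0.968  0.002]
 [ 0.    -0.002 -1.   ]]
```

carry_out([
  [[0.74, -0.65, 0.06], [0, 0, -0.24]],
  [[0.74, -0.65, 0.06], [0, 0, -0.24]],
  [[0.74, -0.65, 0.06], [0, 0, -0.24]],
  [[0.74, -0.65, 0.06], [0, 0, -0.24]],
  [[0.74, -0.65, 0.06], [0, 0, -0.24]],
  [[0.74, -0.65, 0.06], [0, 0, -0.24]],
  [[0.74, -0.65, 0.06], [0, 0, -0.24]],
], hand=0)

```text
clock: 0.98
tool_pos: [315.6, -337.3, 204.4]
tool_rot: [0.876, 0.482, -0.0, -0.0]
ft_force: [0.7, -0.9, 0.5]
finger_gap: 21.2
grip_force: 0.0
```

```bash
cat > go.py <<'E'
from h import *
import sys
C=np.array([563.5,-58.7]);yaw=np.radians(10.7)
ux=np.array([np.cos(yaw),np.sin(yaw)]);uy=np.array([-ux[1],ux[0]])
def need(p,ty=100.7):
    s=state();r=Rotation.from_quat(s["tool_rot"]);g=Rotation.from_euler("z",ty,degrees=True)*Rotation.from_euler("x",180,degrees=True)
    d=(r.inv().apply(np.array(p)-s["tool_pos"])/300).round(3)
    print("pos",s["tool_pos"].round(1) if hasattr(s["tool_pos"],'round') else s["tool_pos"],"F",np.round(s["ft_force"],1),"gap",round(s["finger_gap"],1),"t",s["clock"]);print("shift",d,"turn",((r.inv()*g).as_rotvec()/np.pi).round(3))
def W(a,b,z): return [*(C+a*ux+b*uy),z]
if __name__=="__main__": need(W(*map(float,sys.argv[1:4])))
E
python3 go.py -85 -18 130
```

```text
pos [ 315.6 -337.3  204.4] F [ 0.7 -0.9  0.5] gap 21.2 t 0.975
shift [0.99  0.035 0.248] turn [-0.     0.    -0.239]
```

```bash
python3 - <<'E'
from h import *
import pickle
t=pickle.load(open("top.pkl","rb"));s=pickle.load(open("side.pkl","rb"))
def col(c,lo,hi,near,w=25):
    h=cv2.cvtColor(c["image"],cv2.COLOR_BGR2HSV);m=cv2.inRange(h,lo,hi);k=0*m;x,y=map(int,near);k[y-w:y+w,x-w:x+w]=m[y-w:y+w,x-w:x+w]
    n,l,st,ce=cv2.connectedComponentsWithStats(k);i=1+st[1:,4].argmax();return ce[i],st[i]
def tri(a,b):
    A=[];B=[]
    for c,(u,v) in((t,a),(s,b)):
        d=R(c)@[(u-c["cx"])/f(c),(v-c["cy"])/f(c),1];d/=np.linalg.norm(d);P=np.eye(3)-np.outer(d,d);A.append(P);B.append(P@c["xyz"])
    p=np.linalg.lstsq(np.vstack(A),np.hstack(B),rcond=None)[0];return p,np.linalg.norm(np.vstack(A)@p-np.hstack(B))
for lo,hi,x,y in(((50,90,50),(85,255,255),(190,234),(249,318)),((0,0,165),(180,60,255),(340,234),(329,237))):
    a,sa=col(t,lo,hi,x,12);b,sb=col(s,lo,hi,y,14);print(a,sa,b,sb,tri(a,b))
E
```

```text
[189.5625  234.23125] [183 228  14  14 160] [248.29268293 316.87804878] [242 312  14  11 123] (array([558.9713352 , 282.018011  ,  60.62794941]), np.float64(1.0621015864060857))
[340.38461538 233.54700855] [335 228  12  12 117] [329.41176471 234.62745098] [325 232  10   6  51] (array([563.33418485, -59.35436683,  86.41367696]), np.float64(1.4856331479468372))
```

carry_out([
  [[0.99, 0.035, 0.248], [0, 0, -0.239]],
  [[0.99, 0.035, 0.248], [0, 0, -0.239]],
  [[0.99, 0.035, 0.248], [0, 0, -0.239]],
  [[0.99, 0.035, 0.248], [0, 0, -0.239]],
  [[0.99, 0.035, 0.248], [0, 0, -0.239]],
  [[0.99, 0.035, 0.248], [0, 0, -0.239]],
  [[0.99, 0.035, 0.248], [0, 0, -0.239]],
], hand=0)

```text
clock: 1.85
tool_pos: [483.6, -93.2, 130.1]
tool_rot: [0.639, 0.769, -0.001, -0.0]
ft_force: [-0.0, -0.0, -0.6]
finger_gap: 0.4
grip_force: 0.0
```

```bash
python3 go.py -85 -18 74; python3 - <<'E'
from h import *
c=camera("wrist");cv2.imwrite("pics/w1.png",c["image"])
for p in ([563.5,-59,86],state()["tool_pos"]): print(proj(c,p))
E
```

```text
pos [483.6 -93.2 130.1] F [-0.  -0.  -0.6] gap 0.4 t 1.85
shift [0.004 0.    0.187] turn [-0.     0.    -0.001]
[466.17497294 234.48259707]
[312.24120032 302.5585547 ]
```

View pics/w1.png

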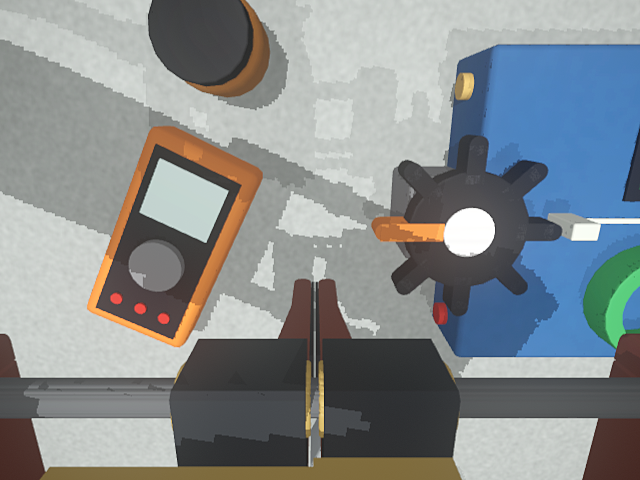

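Wrist view: the hub is at (470,232), against (466,234) predicted. The fingertips are at (315,283) and the orange lobe end is at (375,228), pointing to -x. The estimate is good to about 1-2 mm. Descend and go in.

carry_out([
  [[0.004, 0, 0.1], [0, 0, 0]],
  [[0.004, 0, 0.187], [0, 0, 0]],
  [[0.004, 0, 0.187], [0, 0, 0]],
  [[0.004, 0.06, 0.187], [0, 0, 0]],
  [[0.004, 0.107, 0.187], [0, 0, 0]],
  [[0.004, 0.107, 0.187], [0, 0, 0]],
])

```text
clock: 2.65
tool_pos: [516.0, -85.1, 75.2]
tool_rot: [0.639, 0.77, 0.0, 0.001]
ft_force: [-0.2, -0.8, 0.4]
finger_gap: 0.3
grip_force: 0.0
```

```bash
python3 go.py -53 17 74; python3 - <<'E'
from h import *
c=camera("wrist");cv2.imwrite("pics/w2.png",c["image"])
E
```

```text
pos [516.  -85.1  75.2] F [-0.2 -0.8  0.4] gap 0.3 t 2.65
shift [ 0.114 -0.005  0.004] turn [ 0.  0. -0.]
```

View pics/w2.png

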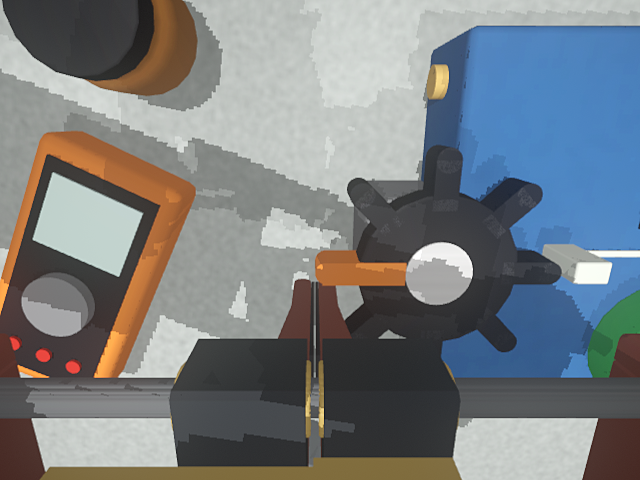

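The right finger (right edge at 337) overlaps the orange lobe (end at 317, 268) by about 9 mm, just on its -y side. Push one click, then withdraw.

carry_out([
  [[0.03, 0, 0], [0, 0, 0]],
  [[0.055, 0, 0], [0, 0, 0]],
  [[0.08, 0, 0], [0, 0, 0]],
  [[0.1, 0, 0], [0, 0, 0]],
  [[0.115, 0, 0], [0, 0, 0]],
  [[0.115, 0, 0], [0, 0, 0]],
  [[0.115, -0.1, 0], [0, 0, 0]],
  [[0.115, -0.1, 0], [0, 0, 0]],
])

```text
clock: 3.7
tool_pos: [478.5, -56.5, 74.0]
tool_rot: [0.639, 0.769, -0.0, -0.0]
ft_force: [-0.3, 0.4, 0.2]
finger_gap: 0.3
grip_force: 0.0
```

```bash
cat > ang.py <<'E'
from h import *
import sys
for n in("top","wrist"):
    c=camera(n);h=cv2.cvtColor(c["image"],cv2.COLOR_BGR2HSV);m=cv2.inRange(h,(5,150,90),(18,255,255))
    u,v=proj(c,[563.5,-59,86]);r=27 if n=="top" else np.hypot(*(proj(c,[563.5,-7,86])-[u,v]))
    k=cv2.circle(0*m,(int(u),int(v)),int(r*1.05),255,-1)&m;p=cv2.findNonZero(k)
    if p is not None:
        p=p.reshape(-1,2).mean(0);q=ray(c,*p,86)[:2]-[563.5,-59];print(n,len(cv2.findNonZero(k)),"wheel deg",((180+10.7-np.degrees(np.arctan2(q[1],q[0])))%360).round(1))
    if len(sys.argv)>1: cv2.imwrite(f"pics/{n}{sys.argv[1]}.png",c["image"])
E
python3 ang.py; python3 go.py -83 -19 75
```

```text
wrist 2263 wheel deg 48.2
pos [479.7 -56.4  74.4] F [ 0.6 -1.1 -0.4] gap 0.5 t 3.8
shift [-0.123 -0.004 -0.002] turn [ 0.  0. -0.]
```

One click done (48 read, 45 nominal). Next click.

carry_out([
  [[-0.06, 0, 0], [0, 0, 0]],
  [[-0.117, 0, 0], [0, 0, 0]],
  [[-0.117, 0, 0], [0, 0, 0]],
  [[-0.117, 0.05, 0], [0, 0, 0]],
  [[-0.117, 0.1, 0], [0, 0, 0]],
  [[-0.117, 0.1, 0], [0, 0, 0]],
])

```text
clock: 4.55
tool_pos: [515.6, -85.1, 73.9]
tool_rot: [0.638, 0.77, -0.0, -0.0]
ft_force: [0.5, -0.1, 0.7]
finger_gap: 0.4
grip_force: 0.0
```

carry_out([
  [[0.03, 0, 0], [0, 0, 0]],
  [[0.055, 0, 0], [0, 0, 0]],
  [[0.08, 0, 0], [0, 0, 0]],
  [[0.1, 0, 0], [0, 0, 0]],
  [[0.117, 0, 0], [0, 0, 0]],
  [[0.117, 0, 0], [0, 0, 0]],
  [[0.117, -0.1, 0], [0, 0, 0]],
  [[0.117, -0.1, 0], [0, 0, 0]],
])

```text
clock: 5.55
tool_pos: [478.5, -56.5, 74.0]
tool_rot: [0.639, 0.769, -0.0, -0.0]
ft_force: [0.4, 0.2, -0.8]
finger_gap: 0.4
grip_force: 0.0
```

```bash
python3 ang.py; python3 go.py -83 -19 75
```

```text
wrist 2900 wheel deg 88.0
pos [479.8 -56.3  74.4] F [1.  0.3 0.6] gap 0.4 t 5.65
shift [-0.123 -0.004 -0.002] turn [ 0.  0. -0.]
```

Two clicks. Third.

carry_out([
  [[-0.06, 0, 0], [0, 0, 0]],
  [[-0.117, 0, 0], [0, 0, 0]],
  [[-0.117, 0, 0], [0, 0, 0]],
  [[-0.117, 0.05, 0], [0, 0, 0]],
  [[-0.117, 0.1, 0], [0, 0, 0]],
  [[-0.117, 0.1, 0], [0, 0, 0]],
])

```text
clock: 6.4
tool_pos: [515.6, -85.1, 73.9]
tool_rot: [0.638, 0.77, -0.0, -0.0]
ft_force: [0.2, -0.1, -0.1]
finger_gap: 0.7
grip_force: 0.0
```

carry_out([
  [[0.03, 0, 0], [0, 0, 0]],
  [[0.055, 0, 0], [0, 0, 0]],
  [[0.08, 0, 0], [0, 0, 0]],
  [[0.1, 0, 0], [0, 0, 0]],
  [[0.117, 0, 0], [0, 0, 0]],
  [[0.117, 0, 0], [0, 0, 0]],
  [[0.117, -0.1, 0], [0, 0, 0]],
  [[0.117, -0.1, 0], [0, 0, 0]],
])

```text
clock: 7.4
tool_pos: [478.5, -56.5, 74.1]
tool_rot: [0.639, 0.769, -0.0, -0.0]
ft_force: [0.6, -0.4, 0.1]
finger_gap: 0.1
grip_force: 0.0
```

```bash
python3 ang.py; python3 go.py -83 -19 75
```

```text
top 50 wheel deg 135.7
wrist 2809 wheel deg 128.5
pos [479.7 -56.4  74.4] F [ 0.4 -0.3 -0.6] gap 0.4 t 7.5
shift [-0.123 -0.004 -0.002] turn [ 0.  0. -0.]
```

Three clicks. Fourth and last.

carry_out([
  [[-0.06, 0, 0], [0, 0, 0]],
  [[-0.117, 0, 0], [0, 0, 0]],
  [[-0.117, 0, 0], [0, 0, 0]],
  [[-0.117, 0.05, 0], [0, 0, 0]],
  [[-0.117, 0.1, 0], [0, 0, 0]],
  [[-0.117, 0.1, 0], [0, 0, 0]],
])

```text
clock: 8.25
tool_pos: [515.6, -85.1, 73.8]
tool_rot: [0.638, 0.77, -0.0, -0.0]
ft_force: [0.9, 0.7, 0.3]
finger_gap: 0.4
grip_force: 0.0
```

carry_out([
  [[0.03, 0, 0], [0, 0, 0]],
  [[0.055, 0, 0], [0, 0, 0]],
  [[0.08, 0, 0], [0, 0, 0]],
  [[0.1, 0, 0], [0, 0, 0]],
  [[0.117, 0, 0], [0, 0, 0]],
  [[0.117, 0, 0], [0, 0, 0]],
  [[0.117, -0.1, 0], [0, 0, 0]],
  [[0.117, -0.1, 0], [0, 0, 0]],
])

```text
clock: 9.25
tool_pos: [478.5, -56.5, 74.0]
tool_rot: [0.639, 0.769, -0.0, -0.0]
ft_force: [0.7, 1.2, -0.2]
finger_gap: 0.3
grip_force: 0.0
```

```bash
python3 ang.py 4; python3 -c "
from go import *
need([559,282,130])"
```

```text
top 62 wheel deg 179.0
wrist 2145 wheel deg 174.5
pos [479.7 -56.3  74.4] F [ 0.  -0.7 -0.1] gap 0.6 t 9.35
shift [ 1.06   0.468 -0.185] turn [ 0.  0. -0.]
```

View pics/wrist4.png

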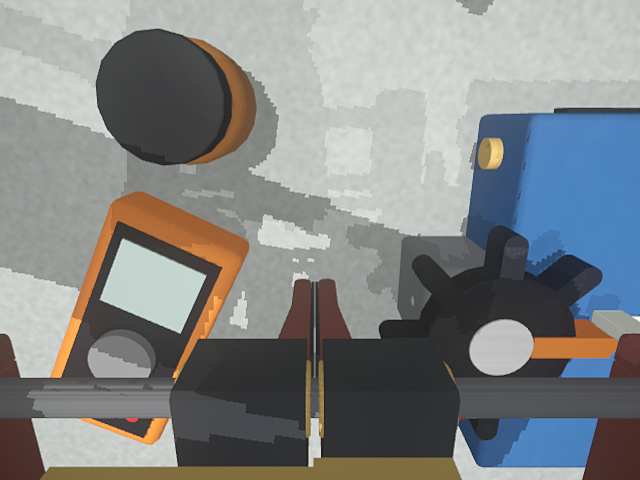

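The orange lobe (600,340) stands at the pointer (620,325), and both views read about 177-179 degrees. Rise and go over to the green button.

carry_out([
  [[0, 0, -0.2], [0, 0, 0]],
  [[0, 0, -0.3], [0, 0, 0]],
  [[0.99, 0.468, -0.3], [0, 0, 0]],
  [[0.99, 0.468, -0.3], [0, 0, 0]],
  [[0.99, 0.468, -0.3], [0, 0, 0]],
  [[0.99, 0.468, -0.3], [0, 0, 0]],
  [[0.99, 0.468, -0.3], [0, 0, 0]],
  [[0.99, 0.468, -0.3], [0, 0, 0]],
])

```text
clock: 10.35
tool_pos: [562.7, 265.4, 162.8]
tool_rot: [0.637, 0.771, -0.0, -0.001]
ft_force: [-0.5, 0.3, 0.3]
finger_gap: 0.5
grip_force: 0.0
```

```bash
python3 - <<'E'
from go import *
need([559,282,90])
c=camera("wrist");cv2.imwrite("pics/w5.png",c["image"]);print(proj(c,[559,282,60.6]))
h=cv2.cvtColor(c["image"],cv2.COLOR_BGR2HSV);m=cv2.inRange(h,(50,100,50),(85,255,255))
n,l,s,ce=cv2.connectedComponentsWithStats(m)
for i in range(1,n):
    if s[i,4]>200:print(s[i],ce[i],ray(c,*ce[i],60.6))
E
```

```text
pos [562.7 265.4 162.8] F [-0.5  0.3  0.3] gap 0.5 t 10.35
shift [ 0.056 -0.001  0.243] turn [-0.    -0.     0.001]
[312.63364344 213.44560611]
[ 293  189   45   47 1639] [315.04026846 212.14521049] [560.47596434 283.2345066   60.6       ]
```

View pics/w5.png

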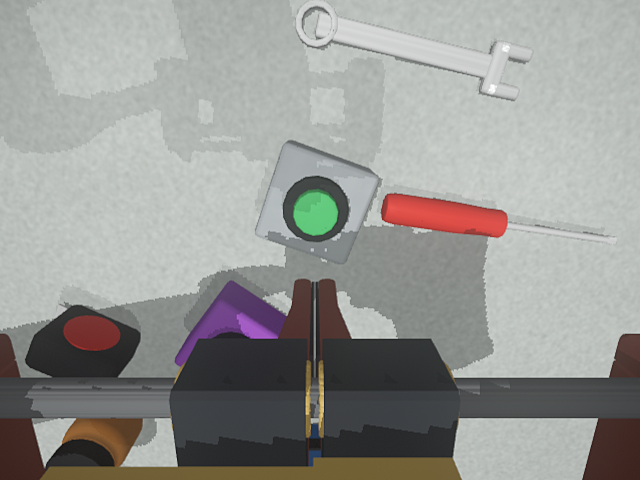

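The green cap on the grey box is at (315,212), within 2 mm of the estimate. The purple look-alike at (240,310) is out of the way. Descend to just above the cap.

carry_out([
  [[0.058, 0.003, 0], [0, 0, 0]],
  [[0.058, 0.003, 0.1], [0, 0, 0]],
  [[0.058, 0.003, 0.2], [0, 0, 0]],
  [[0.058, 0.003, 0.28], [0, 0, 0]],
  [[0.058, 0.003, 0.325], [0, 0, 0]],
  [[0.058, 0.003, 0.325], [0, 0, 0]],
])

```text
clock: 11.15
tool_pos: [559.9, 278.0, 66.6]
tool_rot: [0.639, 0.769, -0.0, -0.0]
ft_force: [-0.9, -1.0, 2.7]
finger_gap: 0.9
grip_force: 0.9
```

carry_out([
  [[0, 0, 0.007], [0, 0, 0]],
  [[0, 0, 0.015], [0, 0, 0]],
  [[0, 0, 0.02], [0, 0, 0]],
  [[0, 0, 0.02], [0, 0, 0]],
])

```text
clock: 11.65
tool_pos: [560.8, 278.9, 61.5]
tool_rot: [0.639, 0.77, 0.001, 0.001]
ft_force: [0.8, -1.4, 3.7]
finger_gap: 1.0
grip_force: 2.3
```

carry_out([
  [[0.008, 0, 0.005], [0, 0, 0]],
  [[0.008, 0, 0.01], [0, 0, 0]],
  [[0.008, 0, 0.01], [0, 0, 0]],
])

```text
clock: 12.02
tool_pos: [560.9, 279.7, 61.1]
tool_rot: [0.639, 0.769, 0.0, 0.002]
ft_force: [-3.0, -8.2, 15.6]
finger_gap: 0.4
grip_force: 8.0
```

```bash
python3 -c "
from h import *
s=state();print(s['tool_pos'],s['ft_force'])"
```

```text
[560.89322398 279.71313269  61.1365535 ] [-2.98821417 -8.22245305 15.64186193]
```

carry_out([
  [[-0.004, 0, 0.005], [0, 0, 0]],
  [[-0.004, 0, 0.008], [0, 0, 0]],
  [[-0.004, 0, 0.008], [0, 0, 0]],
])

```text
clock: 12.4
tool_pos: [561.0, 279.6, 61.0]
tool_rot: [0.639, 0.77, 0.002, 0.002]
ft_force: [-6.9, -6.7, 23.7]
finger_gap: 1.0
grip_force: 12.0
```

```bash
python3 - <<'E'
from h import *
s=state();print(s['tool_pos'],s['ft_force'])
a=camera("wrist")["image"][150:330,220:420];b=camera("side")["image"][285:355,215:285]
o=np.zeros((540,800,3),np.uint8);o[:360,:400]=cv2.resize(a,None,fx=2,fy=2);o[:400,400:]=cv2.resize(b,(400,400),interpolation=cv2.INTER_CUBIC);cv2.imwrite("pics/press.png",o)
E
```

```text
[560.99168516 279.63444094  60.98131937] [-6.91004954 -6.74293447 23.65187238]
```

View pics/press.png

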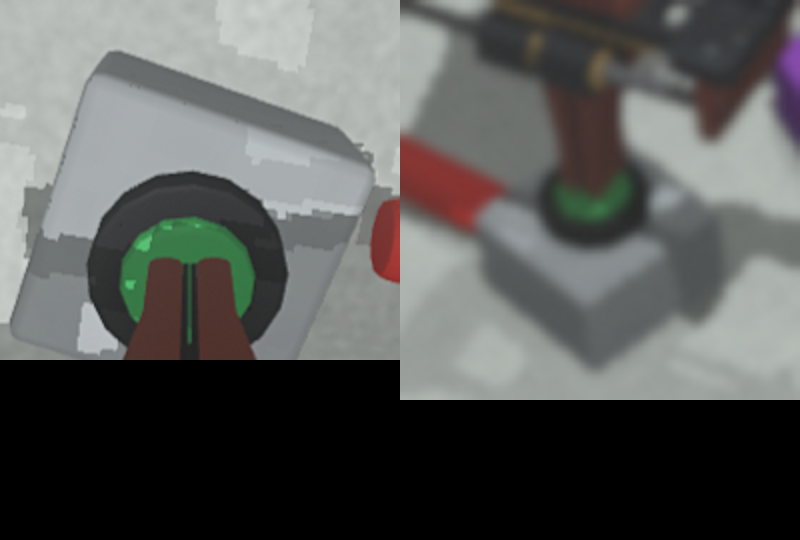

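The finger is on the cap, but its near edge sits close to the collar. I'll ease up, shift about 4 mm toward the cap centre and press again to be sure.

carry_out([
  [[0, 0, -0.04], [0, 0, 0]],
  [[0, 0, -0.07], [0, 0, 0]],
  [[0.014, 0, -0.07], [0, 0, 0]],
  [[0.014, 0, -0.07], [0, 0, 0]],
])

```text
clock: 13.0
tool_pos: [558.4, 284.6, 75.0]
tool_rot: [0.638, 0.77, -0.001, -0.001]
ft_force: [-0.3, 0.7, -0.0]
finger_gap: 0.2
grip_force: 0.0
```

```bash
python3 - <<'E'
from go import *
c=camera("wrist");need([560,283,67])
im=c["image"];h=cv2.cvtColor(im,cv2.COLOR_BGR2HSV);m=cv2.inRange(h,(50,100,50),(85,255,255));m[:,:200]=0;m[:,440:]=0
x,y,w,hh=cv2.boundingRect(cv2.findNonZero(m));print(x,y,w,hh)
# far edge of cap (+16 mm along tool x) at candidate heights
for z in(60,67):print(z,ray(c,x+w/2,y,z))
for z in(60,67):print(z,ray(c,x,y+hh/2,z),ray(c,x+w,y+hh/2,z))
E
```

```text
pos [558.4 284.4  74.9] F [-1.1  0.5 -0.8] gap 0.6 t 13.05
shift [-0.005  0.004  0.026] turn [-0.001  0.    -0.   ]
285 259 65 65
60 [557.88867071 299.94517175  60.        ]
67 [557.36286905 302.47528262  67.        ]
60 [545.23611074 280.01524112  60.        ] [577.01599109 286.06149461  60.        ]
67 [545.2138985  283.33859086  67.        ] [575.72889555 289.14419508  67.        ]
```

carry_out([
  [[-0.003, 0.004, 0.025], [0, 0, 0]],
  [[-0.003, 0.004, 0.025], [0, 0, 0]],
  [[-0.003, 0.004, 0.025], [0, 0, 0]],
])

```text
clock: 13.42
tool_pos: [560.2, 283.3, 68.4]
tool_rot: [0.638, 0.77, -0.0, -0.0]
ft_force: [-0.6, 0.4, 0.0]
finger_gap: 0.5
grip_force: 0.0
```

carry_out([
  [[0, 0, 0.008], [0, 0, 0]],
  [[0, 0, 0.008], [0, 0, 0]],
])

```text
clock: 13.68
tool_pos: [560.5, 283.5, 66.6]
tool_rot: [0.638, 0.77, 0.0, 0.0]
ft_force: [0.1, 0.6, 1.3]
finger_gap: 0.3
grip_force: 0.9
```

carry_out([
  [[0, 0, 0.008], [0, 0, 0]],
  [[0, 0, 0.008], [0, 0, 0]],
])

```text
clock: 13.92
tool_pos: [560.5, 283.5, 64.2]
tool_rot: [0.638, 0.77, 0.0, 0.0]
ft_force: [-0.6, -1.0, 2.6]
finger_gap: 0.6
grip_force: 1.6
```

carry_out([
  [[0, 0, 0.008], [0, 0, 0]],
  [[0, 0, 0.008], [0, 0, 0]],
])

```text
clock: 14.18
tool_pos: [560.5, 283.5, 61.7]
tool_rot: [0.638, 0.77, 0.0, 0.0]
ft_force: [-0.7, 0.1, 4.9]
finger_gap: 0.6
grip_force: 2.3
```

The force climbs from about 67 mm to 4.9 N at 61.7 mm, which matches the 6 mm sprung travel. Bottom it out, then release upward.

carry_out([
  [[0, 0, 0.007], [0, 0, 0]],
  [[0, 0, 0.012], [0, 0, 0]],
  [[0, 0, 0.012], [0, 0, 0]],
])

```text
clock: 14.55
tool_pos: [560.7, 283.6, 61.1]
tool_rot: [0.638, 0.77, 0.001, 0.0]
ft_force: [-5.7, -3.4, 16.1]
finger_gap: 0.4
grip_force: 7.9
```

carry_out([
  [[0, 0, -0.05], [0, 0, 0]],
  [[0, 0, -0.2], [0, 0, 0]],
  [[0, 0, -0.35], [0, 0, 0]],
  [[0, 0, -0.35], [0, 0, 0]],
  [[0, 0, -0.35], [0, 0, 0]],
])

```text
clock: 15.18
tool_pos: [560.0, 283.4, 161.6]
tool_rot: [0.638, 0.77, -0.001, -0.0]
ft_force: [-0.0, -0.4, -0.7]
finger_gap: 0.5
grip_force: 0.0
```

```bash
python3 ang.py 9; python3 -c "
from h import *
s=state();print(s['tool_pos'],s['ft_force'],s['clock'])"
```

```text
top 82 wheel deg 179.9
[559.57566275 283.17346289 160.36541848] [-0.3616662  -0.22148644  0.48526683] 15.275
```

View pics/top9.png

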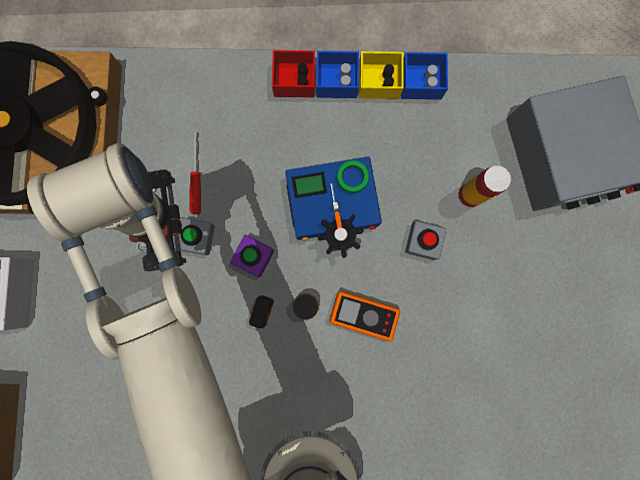

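The orange lobe (338,215) stands at the pointer (335,205), at 180 degrees. The arm is clear, and the loose things I can see are where they were; the arm hides the wrench from this view.

```bash
python3 -c "
from h import *
print(job_done())"
```

```text
the job is handed in; nothing more can be done
None
```

The wheel is on the pointer after four clicks, and the green start button was pressed fully down twice (the second press, better centred, was to make sure) and released; the red button was never touched, the loose things were left alone, and the job is handed in at about 15 s, with no verdict shown.

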